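Clear the brush from the drip valve and set the valve to its tag

TASK

The steel brush has been left lying in the swing of the blue drip-valve handle: first put it away by pressing its handle sideways down into the empty pair of spring clips on the tool rack until both clips have snapped over it. Then turn the blue valve handle until it points straight at the orange tag on the dial, and let go. Leave everything else on the ledge standing where it is.

Things in the scene. Friction and masses are not known exactly. Their poses are not given: they have to be found in the camera images.
- brush_mid (a point): Middle of the steel brush's round handle, on its axis. Handle 16 mm thick, 140 mm long (70 mm either way from here along x); at its +x end the head with straw-coloured bristles, 26 mm wide, 16 mm thick, ending 130 mm from here. About 0.11 kg. It lies flat on the ledge, this point 8 mm up, bristles roughly towards the robot.
- slot_seat (a point): Where the brush handle's middle belongs in the rack's one empty place, 48 mm above the ledge; x along the stored tool (either way round will do), z up. Two upward-opening spring clips, 12 mm wide, stand 35 mm before and behind it along x, free room between. Lips 12 mm apart, tops 10 mm above this point: a handle laid on them is pushed down 13 mm (about 6 to 12 N in all) to click past them and reach the seat.
- rack: Base of the three-place tool rack, 104 x 206 mm, 8 mm thick; origin under its centre. Places lie 75 mm apart along its y, tools along its x. The two full places hold a hand rake and a small spade, fixed, handles at the same height as the brush seat, heads up to 55 mm wide, 70 to 135 mm from the base centre line towards +x.
- handle (a joint): Angle of the valve handle about its upright axis, rad. 0 is closed; it grows anticlockwise as seen from above as the valve opens, to 1.57 at the end stop. It turns with a light drag (0.15 N m) and stays where it is left.
- handle_grip (a point): Point in the upright blue paddle at the valve handle's outer end, 45 mm above the ledge, 99 mm from the turning axis; x points along the handle to the axis. The paddle is 12 mm thick (across the handle), 32 mm long (along it), from 20 to 66 mm above the ledge; under it runs a flat bar 16 mm wide, 11 to 23 mm above the ledge, from the axis to 115 mm out.
- valve: Brass hub of the valve in the ledge (48 mm wide, with the handle's hub and nut 37 mm high); origin on the turning axis at ledge level, z up. A thin white dial of 132 mm radius surrounds it. The closed handle points along this body's -x, the fully open one along its -y.
- mark_tip (a point): Inner point of the orange tag that lies flat (3 mm) at the edge of the dial and shows the wanted opening, 134 mm from the turning axis; its x axis points towards the turning axis. The handle is set when it points at this tag: the handle's x and the tag's x are then parallel. Only a painted mark: nothing stops the handle there.
- jar: Loose glass jar with a steel press-button lid, 60 mm wide, 75 mm high, a bystander; origin under its centre.
- rock: Loose grey ceramic rock ornament, 100 x 70 mm, 75 mm high, a bystander near the valve; origin under its centre.
- clay_pot: Loose small terracotta pot, 66 mm wide, 75 mm high, a bystander beyond the rack; origin under its centre.
- sprayer: Loose green spray bottle, 72 mm wide, 150 mm high, a bystander at the middle before the celadon pot; origin under its centre. The celadon pot (fixed, in a grey 160 x 210 mm tray, tree 210 mm high) stands some 140 mm beyond it (+x).
There are look-alikes about, which are no part of the job. Leave any yellow look-alike of the part that bears brush_mid alone.

How it is judged (in metres and radians):
On the way, in this order (a step that is already met when the one before it is completed fails the run):
1. the brush is snapped down into both clips of the empty place (z of brush_mid in the frame of slot_seat between -0.005 and 0.005 m and y of brush_mid in the frame of slot_seat between -0.005 and 0.005 m and x of brush_mid in the frame of slot_seat between -0.022 and 0.022 m and angle between the x axis of brush_mid and the x axis of slot_seat, either way round below 0.12 rad), for 0.3 s.
2. the valve handle points at the orange tag (angle between the x axis of handle_grip and the x axis of mark_tip, either way round below 0.07 rad and velocity of joint handle between -0.05 and 0.05 rad/s), for 0.3 s.
At the end, for the whole second after the job is handed in: The brush handle lies snapped under both clips of the empty place (its middle within 5 mm of the seat in height and across, 22 mm lengthwise, parallel within 0.12 rad), the valve handle points at the orange tag within 0.07 rad (4 degrees), all at rest and released (all of step 1 and all of step 2 and linear speed of brush below 0.03 m/s); the robot touches nothing.
It fails at once if the glass jar is shifted by more than 20 mm or tipped (distance of jar from where it was at the start of the episode above 0.02 m or angle between jar's own z axis and vertical above 0.3 rad).
It fails at once if the rock ornament is shifted by more than 20 mm or tipped (distance of rock from where it was at the start of the episode above 0.02 m or angle between rock's own z axis and vertical above 0.3 rad).
It fails at once if the terracotta pot is shifted by more than 20 mm or tipped (distance of clay_pot from where it was at the start of the episode above 0.02 m or angle between clay_pot's own z axis and vertical above 0.3 rad).
It fails at once if the spray bottle is shifted by more than 20 mm or tipped (distance of sprayer from where it was at the start of the episode above 0.02 m or angle between sprayer's own z axis and vertical above 0.3 rad).
It also fails if it takes over 62 s, if anything falls off the work surface, if the arm or the gripper's body presses on something with over 40 N, if the wrist force passes 120 N, or if a joint passes its speed limit or range.

ROBOT

A 6-joint arm with a two-finger parallel gripper is mounted at the origin on the work surface. World frame = base frame: x ahead of the robot, y to its left, z up, the work surface at z = 0. Lengths are in m, angles in degrees, forces in N, time in s.
With the tool pointing down it reaches from about 0.4 to 0.825 m from the base axis. Payload 7 kg.
Tool frame: the origin (TCP) lies where the fingers leave the gripper's body, on its centre line; the fingertips stand 66 mm ahead of it and the grasp point (between the pads) lies 47 mm ahead of it; z points along the fingers, y is the direction in which the jaws open and shut (so a half turn about z gives the same grasp; the last joint's range is limited). The gripper opens to 88 mm and grips with 3 to 60 N. Pads are 19 mm wide; open, the fingers measure 130 mm over their backs; the gripper's body (78 mm by 193 mm) begins 47 mm behind the grasp point.
Start: joints at [89.387, 20.546, 0.682, 0, -70.136, -16.507], TCP at [0.199, 0.645, 0.292] pointing down, gripper open.
Joint ranges: [-176.03, 176.03], [-82.01, 121.73], [-58.28, 71.71], [-173.87, 95.51], [-174.79, -0.11], [-173.66, 173.66]. Speed limits (degrees/s): [136.94, 136.94, 172.46, 180, 180, 180].

INTERFACE

Orientations are given as a 3x3 rotation matrix whose columns are the frame's x, y, z axes.
In Python, from bench import env gives the robot as it stands. Calls block until the motion is done:
- env.movep(position, orientation): joint-space move of the TCP to a pose.
- env.move_straight(position, attitude=None, max_speed=0.15, until_force=None): straight line of the TCP; attitude=None keeps the orientation; max_speed is the mean speed in m/s. With until_force (N) it stops when the force on the tool has changed by that much, and returns True; else False.
- env.set_joints(angles): joint-space move.
- env.let_go() and env.grab(): open the fingers fully, or close them until they stop; the grip force is fixed at half the most.
- env.pause(seconds).
- env.inverse_kinematics(position, orientation): joint angles nearest the present ones, or None.
- env.read_camera(name): name is "side" or "top"; returns the picture (420x560x3 uint8, red, green, blue); there is no depth.
- env.get_calibration(name): a dict with "fov_y" (degrees; the focal length in pixels is half the picture's height over the tangent of half this angle, whatever the lens; pixels are square), "cx", "cy" (the principal point, pixels), "rvec" (rotation vector, rad) and "tvec" (3), from world to camera coordinates, as OpenCV has them. Camera axes: x right, y down, z forward; pixel columns grow to the right and rows downward; lengths in m; the calibration is good to about 2 mm. A picture is of the moment at which its call begins. get_calibration takes no time and is no camera call.
A pose or a line that the arm cannot do raises env.MotionError and nothing moves.
- env.close_job(): hands the job in, once; it reports no verdict.
Readings, each from a call of its own:
- env.read_t(): time.
- env.read_joints(): joint angles.
- env.read_qd(): joint speeds.
- env.read_joint_torque(): joint torques, N m.
- env.read_tool_pos(): TCP position.
- env.read_tool_rot(): TCP orientation.
- env.read_force(): force on the tool from outside, world axes, zero at the start.
- env.read_ft_torque(): the same for the moment, N m.
- env.read_width(): opening from 0.0 (shut) to 1.0 (fully open).
Only numpy, scipy, OpenCV 4.12 (cv2) and the standard library are available. Lean on these libraries where they do the work, as an engineer would, in place of code of your own. Each camera call takes 0.05 s, during which the arm holds its last target. There are 200 camera calls.

## Working session

There is one attempt and no reset: what is moved stays moved. The work goes in short steps, each a Python script; the robot and the scene stay as the last script left them, time stands still between calls to the robot, and variables do not carry over. Pictures are saved under pics/ and viewed, about 8 in all and at most 12, crops included, and the job is handed in when it is done.

```bash
mkdir -p pics; ls; python3 - <<'E'
from bench import env
import cv2
for n in("top","side"):
    im=env.read_camera(n); cv2.imwrite(f"pics/{n}0.png",im[:,:,::-1]); print(n,env.get_calibration(n))
print(env.read_t())
E
```

```text
pics
top {'fov_y': 51.31363482629883, 'cx': 277.34980993627636, 'cy': 215.0457949667729, 'rvec': array([ 2.05075781, -2.17779158,  0.233855  ]), 'tvec': array([0.08564163, 0.49528468, 1.28214002])}
side {'fov_y': 47.461466352521626, 'cx': 289.9758218468459, 'cy': 206.90255700770217, 'rvec': array([ 2.32919941, -0.72726607,  0.29788068]), 'tvec': array([-0.35951914,  0.29578891,  1.12206352])}
0.1
```

View pics/top0.png

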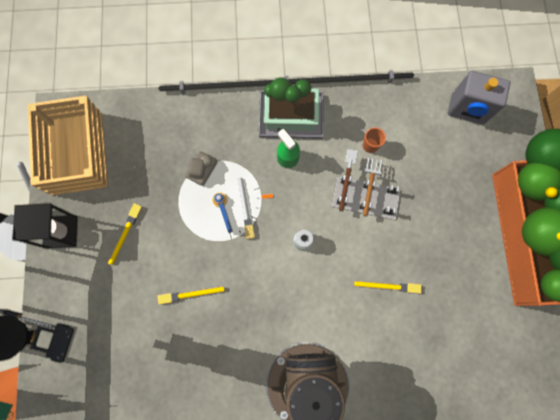

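View pics/side0.png

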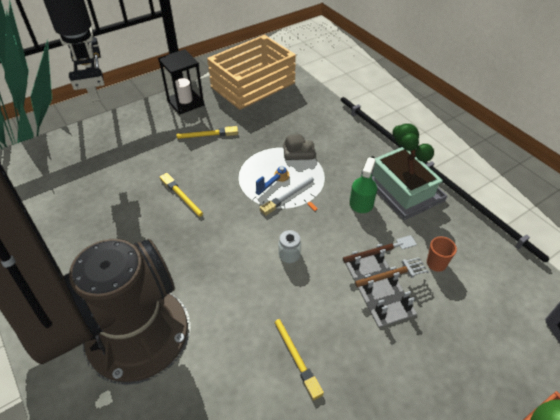

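The top view shows the white dial centred near (220,200) with the blue handle towards (228,230). The steel brush lies across it at (245,200), with its bristles at (250,232). The orange tag is near (266,196), and the rack's empty place is the right one, near (390,203). I'll zoom in next.

```bash
cat > h.py <<'E'
import numpy as np, cv2
from bench import env
def cal(n):
    c=env.get_calibration(n); f=210/np.tan(np.radians(c['fov_y'])/2)
    return np.array([[f,0,c['cx']],[0,f,c['cy']],[0,0,1.]]),np.array(c['rvec']),np.array(c['tvec'])
def ray(n,uv,z):
    K,r,t=cal(n); R=cv2.Rodrigues(r)[0]; C=-R.T@t
    uv=np.atleast_2d(uv).astype(float)
    d=(R.T@np.linalg.inv(K)@np.c_[uv,np.ones(len(uv))].T).T
    return C+d*((z-C[2])/d[:,2])[:,None]
def proj(n,P):
    K,r,t=cal(n); return cv2.projectPoints(np.atleast_2d(P).astype(float),r,t,K,None)[0][:,0]
E
python3 - <<'E'
from h import *
a=cv2.imread("pics/top0.png")[130:260,170:410]; cv2.imwrite("pics/top_c.png",cv2.resize(a,None,fx=3.33,fy=3.33,interpolation=cv2.INTER_CUBIC))
a=cv2.imread("pics/side0.png")[125:335,225:465]; cv2.imwrite("pics/side_c.png",cv2.resize(a,None,fx=2.8,fy=2.8,interpolation=cv2.INTER_CUBIC))
print(proj("top",[[0,0,0],[0,0,.3]]),proj("side",[[0,0,0],env.read_tool_pos()]))
im=cv2.imread("pics/top0.png")
for n in("top","side"):
    im=cv2.imread(f"pics/{n}0.png"); hsv=cv2.cvtColor(im,cv2.COLOR_BGR2HSV)
    w=cv2.inRange(hsv,(0,0,200),(180,40,255)); k,l,s,c=cv2.connectedComponentsWithStats(w)
    for i in np.argsort(-s[1:,4])[:4]+1: print(n,s[i],c[i],ray(n,c[i],0))
    b=cv2.inRange(hsv,(100,120,40),(125,255,255)); k,l,s,c=cv2.connectedComponentsWithStats(b)
    for i in np.argsort(-s[1:,4])[:4]+1: print(n,'blue',s[i],c[i])
    b=cv2.inRange(hsv,(4,180,150),(14,255,255)); k,l,s,c=cv2.connectedComponentsWithStats(b)
    for i in range(1,k):
        if s[i,4]>6 and s[i,4]<200: print(n,'orange',s[i],c[i],ray(n,c[i],.003))
E
```

```text
[[306.55233262 383.93051056]
 [315.74158726 406.36273365]] [[136.91745236 332.82900562]
 [ 87.44902204  69.83798272]]
top [  147     0   274    87 18789] [269.09010591  40.51157592] [[1.13025086 0.04605967 0.        ]]
top [ 413    3   98   70 4474] [455.83549397  41.02324542] [[ 1.0907634  -0.60153401  0.        ]]
top [ 178  161   84   80 3614] [218.11372441 203.44438296] [[0.55964765 0.24121596 0.        ]]
top [ 101    5   45   83 3432] [123.72785548  46.53991841] [[1.13603364 0.54838778 0.        ]]
top blue [468 102  21  15 261] [477.5210728  108.83141762]
top blue [220 204  10  26  78] [224.57692308 215.64102564]
top blue [219 200   2   2   2] [219.5 200.5]
top orange [262 195  11   3  22] [267.40909091 195.95454545] [[0.57414544 0.08287279 0.003     ]]
top orange [511 195   4   7  10] [512.8 198.2] [[ 0.52008499 -0.70048004  0.003     ]]
top orange [525 247   7   7  26] [528.5        249.88461538] [[ 0.3522889  -0.72074854  0.003     ]]
top orange [529 254  11  48 142] [534.01408451 276.61971831] [[ 0.2691909  -0.72280714  0.003     ]]
top orange [538 302   6   2   8] [540.75  302.625] [[ 0.19010062 -0.72893961  0.003     ]]
side [ 239  148   86   60 2406] [278.08104738 176.61097257] [[0.56535239 0.24367379 0.        ]]
side [ 290   44  102   46 1911] [339.15541601  66.0873888 ] [[1.1112088  0.61950682 0.        ]]
side [ 374   82   62   48 1101] [405.89373297 104.6893733 ] [[1.15422966 0.28916008 0.        ]]
side [ 326   76   68   44 1069] [359.87932647  96.70439663] [[1.04682761 0.41888211 0.        ]]
side blue [260 175  19  17  73] [269.93150685 181.67123288]
side blue [257 177   6  10  27] [259.22222222 180.96296296]
side blue [278 169   8   4  15] [281.46666667 170.73333333]
side blue [257 191   2   2   4] [257.5 191.5]
side orange [309 203   7   7  18] [312.11111111 206.16666667] [[0.57752654 0.08499333 0.003     ]]
```

View pics/top_c.png

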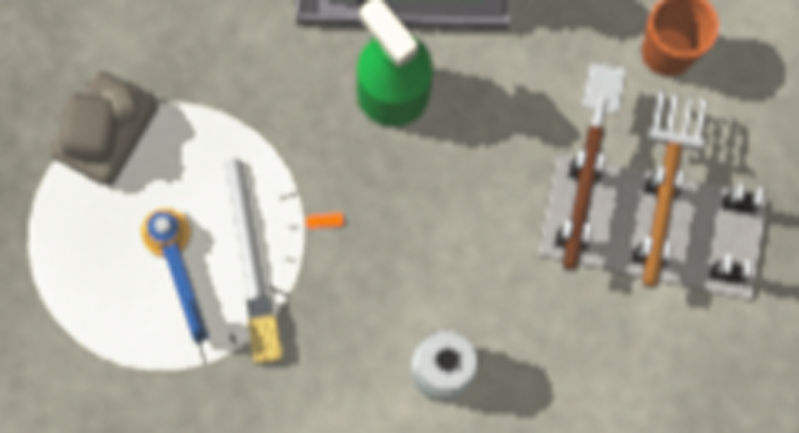

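View pics/side_c.png

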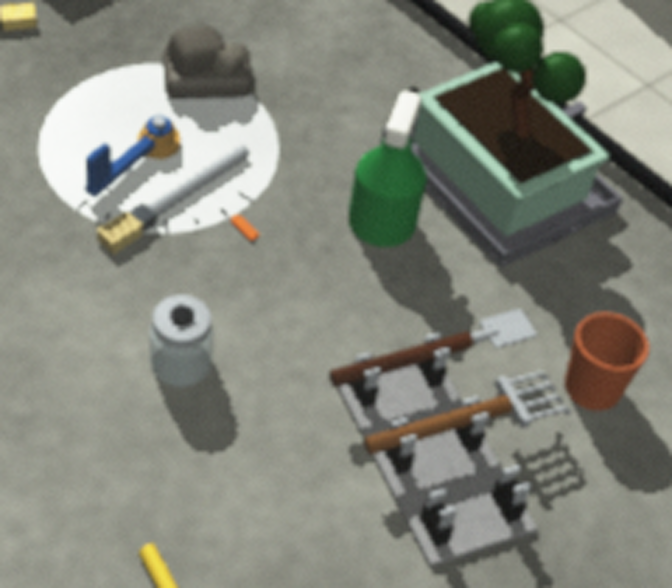

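Both crops are clear. In the top crop the hub nut is at (163,228), the paddle at (203,338), and the brush runs from (236,161) to (266,362). The tag is at (307..345,221) and the empty clips at (742,196) and (730,268). Next I'll measure from colour masks in both views.

```bash
python3 - <<'E'
from h import *
def T(p): return (np.array(p)+.5)/3.33-.5+[170,130]
def S(p): return (np.array(p)+.5)/2.8-.5+[225,125]
r=lambda n,p,z:np.round(ray(n,p,z)[:,:2],4).tolist()
# brush: tail end, bristle end
print("brush",r("top",T([[236,161],[266,362]]),.009),r("side",S([[245,153],[110,236]]),.009))
print("nut",r("top",T([[163,226]]),.036),r("side",S([[158,124]]),.036))
print("paddle top",r("top",T([[196,325]]),.066))
print("tag ends",r("top",T([[306,222],[345,220]]),.003),r("side",S([[234,218],[255,238]]),.003))
for n,b,f in(("top",(170,130,410,260),3.33),("side",(225,125,465,335),2.8)):
    im=cv2.imread(f"pics/{n}0.png"); hsv=cv2.cvtColor(im,cv2.COLOR_BGR2HSV); roi=np.zeros(im.shape[:2],np.uint8); roi[b[1]:b[3],b[0]:b[2]]=1
    # dial ellipse
    w=cv2.inRange(hsv,(0,0,190),(180,45,255))*roi
    if n=="top": w[:,265:]=0
    else: w[:,330:]=0
    k,l,s,c=cv2.connectedComponentsWithStats(w); i=1+np.argmax(s[1:,4]); ys,xs=np.where(l==i)
    P=ray(n,np.c_[xs,ys],0.001)[:,:2]
    h=cv2.convexHull(P.astype(np.float32))[:,0]
    c=np.array([.57,.22]); 
    from scipy.optimize import least_squares
    q=least_squares(lambda c:np.hypot(*(h-c).T)-.132,[.57,.22],loss='soft_l1',f_scale=.002).x
    print(n,"dial",q,"res",np.round(np.std(np.hypot(*(h-q).T)),4))
    m=cv2.inRange(hsv,(3,90,40),(18,255,230))*roi
    m[:, :(330 if n=="top" else 335)]=0
    k,l,s,c=cv2.connectedComponentsWithStats(m)
    for i in range(1,k):
        if s[i,4]>25:
            ys,xs=np.where(l==i); P=ray(n,np.c_[xs,ys],.050)[:,:2]; vx,vy,x0,y0=cv2.fitLine(P.astype(np.float32),2,0,.01,.01)[:,0]
            t=(P-[x0,y0])@[vx,vy]; print(n,"tool",s[i],"mid",x0,y0,"ang",np.degrees(np.arctan2(vy,vx)),"ext",t.min(),t.max())
print("clips",r("top",T([[742,196],[730,268]]),.05),r("side",S([[511,490],[437,520]]),.05))
print("base corners",r("top",T([[768,205],[753,297],[541,258],[560,160]]),.008),r("side",S([[535,534],[435,564],[337,385]]),.008))
print("jar",r("top",T([[445,362]]),.075))
E
```

```text
brush [[0.6371, 0.1657], [0.4397, 0.1461]] [[0.6398, 0.1684], [0.4531, 0.1501]]
nut [[0.5696, 0.2348]] [[0.5711, 0.2357]]
paddle top [[0.4679, 0.2045]]
tag ends [[0.5741, 0.1017], [0.5738, 0.0642]] [[0.5767, 0.1028], [0.5781, 0.0682]]
top dial [0.57097977 0.23631806] res 0.0008
top tool [363 130  23  23 418] mid 0.7252477 -0.2635506 ang -44.68525 ext -0.04446512817275161 0.044478424635263074
top tool [339 169  12  41 145] mid 0.5709 -0.15715718 ang -15.685514 ext -0.06646597734110946 0.06645710820734974
top tool [363 173  12  43 182] mid 0.54912776 -0.22882754 ang -15.618842 ext -0.06778164551941772 0.07047661707563715
side dial [0.57427396 0.24006843] res 0.0009
side tool [382 151  52  32 715] mid 0.88209033 0.023677256 ang -74.21082 ext -0.06937420254579847 0.08760259240850786
side tool [427 236  30  36 777] mid 0.72846586 -0.26089478 ang 26.972782 ext -0.06165326004744216 0.05831563407846298
side tool [344 244  49  18 202] mid 0.576474 -0.15518619 ang -15.274165 ext -0.07028811131038327 0.06748219955512011
side tool [356 266  52  21 289] mid 0.55314666 -0.2265612 ang -15.21171 ext -0.06917353679591967 0.07202965192519399
clips [[0.5627, -0.3056], [0.495, -0.2867]] [[0.5596, -0.3124], [0.4883, -0.2979]]
base corners [[0.5632, -0.3419], [0.4745, -0.3169], [0.5242, -0.1198], [0.6199, -0.1465]] [[0.5706, -0.3425], [0.48, -0.3145], [0.5284, -0.1248]]
jar [[0.4195, -0.0163]]
```

```bash
cat >> h.py <<'E'
def RD(yaw):
    c,s=np.cos(np.radians(yaw)),np.sin(np.radians(yaw)); return np.array([[c,s,0],[s,-c,0],[0,0,-1.]])
def snap(k,n,box,f):
    a=env.read_camera(n)[:,:,::-1]; cv2.imwrite(f"pics/{k}_full.png",a); a=a[box[1]:box[3],box[0]:box[2]]
    cv2.imwrite(f"pics/{k}.png",cv2.resize(a,None,fx=f,fy=f,interpolation=cv2.INTER_CUBIC))
E
python3 - <<'E'
from h import *
for y in(5.7,185.7): print(y,env.inverse_kinematics([.571,.136,.071],RD(y)))
for y in(-15.4,164.6): print(y,env.inverse_kinematics([.531,-.3,.11],RD(y)))
yw=5.7
q=env.inverse_kinematics([.571,.136,.071],RD(5.7)); 
if q is None or abs(q[5])>150: yw=185.7
p=np.array([.569,.160,0])+.024*np.array([.099,-.995,0])
env.movep(p+[0,0,.25],RD(yw)); env.move_straight(p+[0,0,.10],max_speed=.2)
print(env.move_straight(p+[0,0,.071],max_speed=.06,until_force=6))
print(yw,env.read_tool_pos(),env.read_force())
env.grab(); print(env.read_width(),env.read_t(),env.read_force())
snap("g_top","top",(170,130,410,260),3.33)
env.move_straight(env.read_tool_pos()+[0,0,.15],max_speed=.15)
print(env.read_width(),env.read_t())
snap("g_side","side",(225,75,465,285),2.8)
E
```

```text
5.7 [ 3.24693390e+01  2.56091673e+01 -2.49170106e+01  2.54444375e-14
 -3.94738221e+01  6.32306610e+01]
185.7 [ 3.24693390e+01  2.56091673e+01 -2.49170106e+01 -2.54444375e-14
 -3.94738221e+01 -1.16769339e+02]
-15.4 [-11.13549645  24.33148743 -20.09604884   0.         -45.57246373
  85.73549645]
164.6 [-11.13549645  24.33148743 -20.09604884   0.         -45.57246373
 -94.26450355]
False
5.7 [0.57135567 0.13605411 0.07071819] [ 0.30698967  0.0519652  -0.44884443]
0.1776307087523942 5.025 [-1.17030248  0.23146059  2.84088316]
0.17470080834471424 6.225
```

View pics/g_side.png

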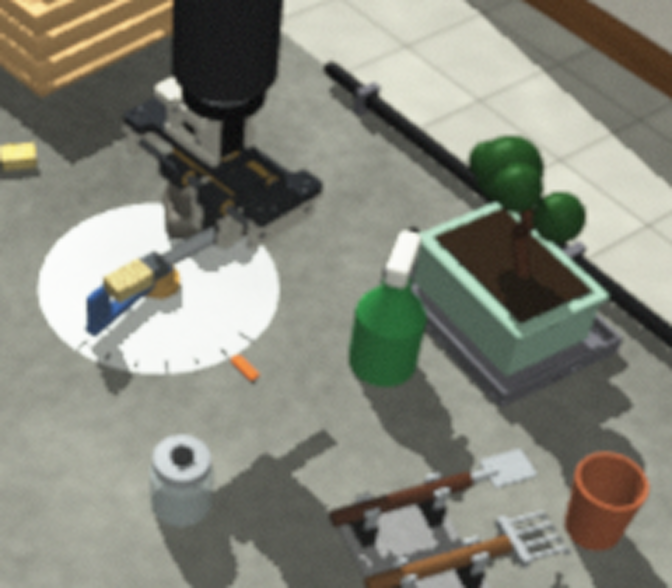

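The side view shows the brush held level in the jaws, with its bristles at (130,275) towards the robot and the valve undisturbed. I'm carrying it over the rack now.

```bash
python3 - <<'E'
from h import *
env.movep([.531,-.300,.22],RD(-15.4)); env.move_straight([.531,-.300,.145],max_speed=.15)
print(env.read_tool_pos(),env.read_width(),env.read_t())
snap("r_top","top",(320,120,440,250),4.6)
snap("r_side","side",(320,190,470,340),4)
a=cv2.imread("pics/r_top.png");b=cv2.imread("pics/r_side.png");h=590
a=cv2.resize(a,(370,400));b=cv2.resize(b,(430,430));c=np.zeros((430,800,3),np.uint8);c[:400,:370]=a;c[:,370:]=b
cv2.imwrite("pics/r.png",c)
E
```

```text
[ 0.53172573 -0.29980456  0.14559828] 0.16829698618726097 8.5333
```

View pics/r.png

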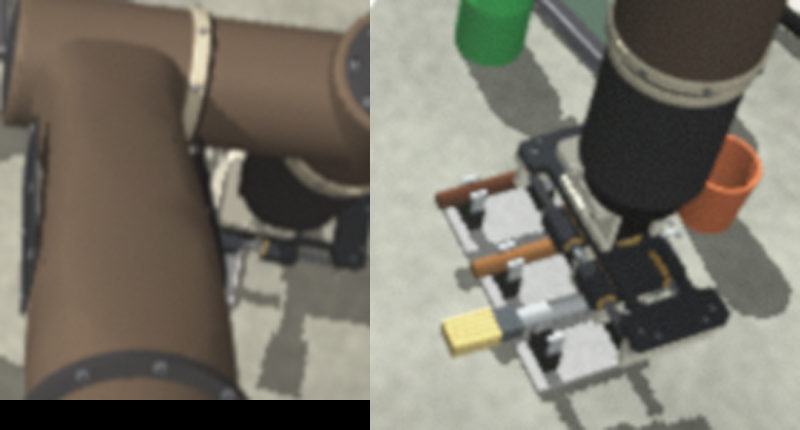

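The top view is blocked by the arm. The side view shows the brush over the empty clips, with bristles at (470,330), the near clip at (550,345) and the rake handle at (515,258). I'll check the lateral error in this view.

```bash
python3 - <<'E'
from h import *
im=cv2.imread("pics/r_side_full.png"); hsv=cv2.cvtColor(im,cv2.COLOR_BGR2HSV)
m=cv2.inRange(hsv,(18,70,120),(35,255,255)); roi=np.zeros_like(m); roi[280:330,335:372]=255; m&=roi
ys,xs=np.where(m); print(len(xs),xs.mean(),ys.mean())
tcp=np.array([.5317,-.2998]); d=np.array([np.cos(np.radians(-15.4)),np.sin(np.radians(-15.4))]); n=np.array([-d[1],d[0]])
f=lambda p,z,o:[((q[:2]-o)@np.array([d,n]).T).round(4).tolist() for q in ray("side",p,z)]
print("bristle c",f([[xs.mean(),ys.mean()]],.083,tcp))
C=lambda p:(np.array(p,float)-[370,0])/2.867+[320,190]
print("handle/ferrule",f(C([[570,308],[535,316],[510,322]]),.083,tcp))
# rake handle seen in side (earlier fit at z=.050): relative to tcp, minus 75mm
print("seat via rake",((np.array([.55315,-.22656])-tcp)@np.array([d,n]).T)-[0,.075])
# clip pieces (lips) in this view
print("near clip lips",f(C([[555,336],[537,355]]),.055,tcp))
E
```

```text
233 355.15450643776825 305.57081545064375
bristle c [[-0.1054, 0.0055]]
handle/ferrule [[-0.0208, -0.0013], [-0.0508, 0.0013], [-0.0722, 0.0029]]
seat via rake [0.00123052 0.00130653]
near clip lips [[-0.0322, -0.0074], [-0.0539, -0.0181]]
```

The side view suggests a 4–5° yaw or pitch of the brush in the jaws. I'll rotate the tool to a few yaws and triangulate the bristle block in the tool frame.

```bash
python3 - <<'E'
from h import *
from scipy.optimize import least_squares
obs=[]
def see(im,R,p):
    hsv=cv2.cvtColor(im,cv2.COLOR_BGR2HSV); m=cv2.inRange(hsv,(18,70,110),(35,255,255))
    g=proj("side",p+R@np.array([-.105,0,.062]))[0]; roi=np.zeros_like(m); cv2.circle(roi,tuple(int(v) for v in g),24,255,-1); m&=roi
    k,l,s,c=cv2.connectedComponentsWithStats(m); i=1+np.argmax(s[1:,4]); print(s[i],c[i].round(1),(c[i]-g).round(1)); obs.append((c[i],R,p))
see(cv2.imread("pics/r_side_full.png"),RD(-15.4),np.array([.5317,-.2998,.1456]))
env.move_straight([.531,-.300,.20],max_speed=.2)
for y in(-15.4,25,65,-60):
    env.movep([.531,-.300,.20],RD(y)); env.pause(.1)
    im=env.read_camera("side")[:,:,::-1].copy(); see(im,np.array(env.read_tool_rot()),np.array(env.read_tool_pos()))
    cv2.imwrite(f"pics/rot{y}.png",im)
def res(q): return np.concatenate([proj("side",p+R@q)[0]-c for c,R,p in obs])
s=least_squares(res,[-.105,0,.062]); print("bristle in tool",s.x,s.fun.round(1))
env.movep([.531,-.300,.20],RD(-15.4)); print(env.read_t())
E
```

```text
[345 298  21  16 233] [355.2 305.6] [-1.2 -1.9]
[347 284  22  18 268] [357.5 292.8] [-1.6 -2.4]
[372 307  19  23 257] [380.9 317.6] [-2.8 -0.7]
[408 315  18  21 280] [416. 325.] [-2.2  1. ]
[347 254  21  18 237] [356.8 262.4] [-0.6 -2.4]
bristle in tool [-0.1069363  -0.0054062   0.06087276] [-0.5 -0.1 -0.2  0.3  0.2 -0.1  0.2 -0.1  0.7  0. ]
13.975
```

The brush is level and yawed about 2.9° in the jaws. I'll correct the tool yaw and press down.

```bash
python3 - <<'E'
from h import *
R=RD(-12.5)
env.movep([.5305,-.300,.17],R); env.move_straight([.5305,-.300,.128],max_speed=.1)
print(env.read_tool_pos(),env.read_force())
for z in(.122,.118,.114,.111,.1085):
    hit=env.move_straight([.5305,-.300,z],max_speed=.03,until_force=40); print(hit,np.round(env.read_tool_pos(),4),np.round(env.read_force(),1),np.round(env.read_ft_torque(),2))
    if hit: break
print(env.read_width(),env.read_t())
snap("p_side","side",(320,190,470,340),4)
E
```

```text
[ 0.53097561 -0.30019638  0.12865098] [ 0.2586669  -0.1104108  -0.86656629]
False [ 0.5314 -0.3002  0.1227] [1.6 0.3 2.2] [ 0.11 -0.81 -0.08]
False [ 0.5314 -0.3002  0.1186] [2.7 0.1 2.3] [ 0.08 -1.16 -0.08]
False [ 0.5297 -0.2997  0.113 ] [ 1.5  0.8 -4.6] [ 0.12 -0.78 -0.1 ]
False [ 0.53   -0.2998  0.111 ] [-1.1  3.   2.5] [ 1.03  0.33 -0.18]
False [ 0.5302 -0.2998  0.1102] [-3.8  6.5 16.9] [ 2.34  1.75 -0.29]
0.1739754961720227 16.2083
```

View pics/p_side.png

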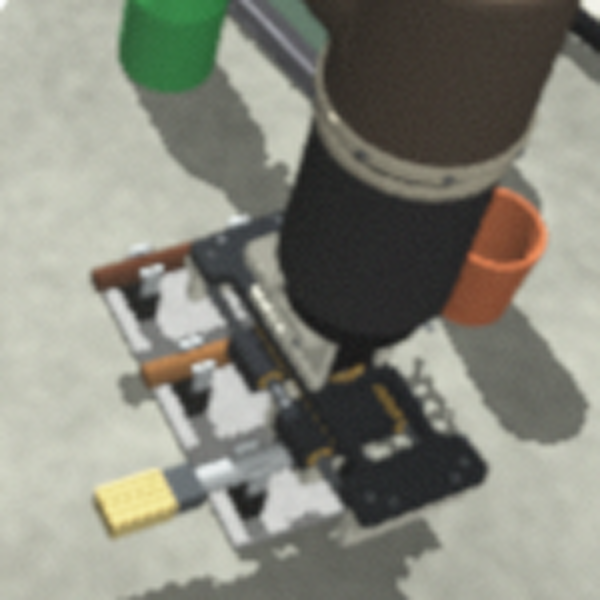

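The force trace shows a snap (−4.6 N) and then firm seating (17 N), and the picture shows the near clip's lips over the handle at (215,470). I'm releasing, moving clear and checking.

```bash
python3 - <<'E'
from h import *
env.let_go(); print(env.read_force(),env.read_width())
env.move_straight(np.array(env.read_tool_pos())+[0,0,.12],max_speed=.15)
env.movep([.42,.45,.25],RD(17.4)); print(env.read_t())
snap("v_top","top",(170,130,410,260),3.33)
snap("v_side","side",(225,125,465,335),2.8)
a=cv2.imread("pics/v_top.png");b=cv2.imread("pics/v_side.png")[200:]
b=cv2.resize(b,None,fx=.4,fy=.4); 
r=cv2.imread("pics/v_side_full.png")[225:335,330:450]; r=cv2.resize(r,None,fx=1.5,fy=1.5)
a[433-165:433,300:480]=a[433-165:433,300:480]
c=np.zeros((600,800,3),np.uint8); c[:a.shape[0],:a.shape[1]]=a[:,:800]; c[433:598,:180]=r
cv2.imwrite("pics/v.png",c)
def T(p): return (np.array(p)+.5)/3.33-.5+[170,130]
# blue handle direction (both views) 
im=cv2.imread("pics/v_top_full.png"); hsv=cv2.cvtColor(im,cv2.COLOR_BGR2HSV)
b=cv2.inRange(hsv,(100,110,40),(125,255,255)); b[:, :200]=0; b[:,250:]=0
ys,xs=np.where(b); P=ray("top",np.c_[xs,ys],.03)[:,:2]; l=cv2.fitLine(P.astype(np.float32),2,0,.01,.01)[:,0]
print("handle line",l,np.degrees(np.arctan2(l[1],l[0])))
# brush by bristles
for n in("top","side"):
    im=cv2.imread(f"pics/v_{n}_full.png"); hsv=cv2.cvtColor(im,cv2.COLOR_BGR2HSV); m=cv2.inRange(hsv,(18,70,110),(35,255,255))
    g=proj(n,[.530-.105*.964,-.300+.105*.266,.048])[0]; roi=np.zeros_like(m); cv2.circle(roi,tuple(int(v) for v in g),20,255,-1); m&=roi
    ys,xs=np.where(m); print(n,len(xs), g, xs.mean(),ys.mean(), ray(n,[[xs.mean(),ys.mean()]],.05))
E
```

```text
[-0.86385263  1.00569332  0.17254547] 1.0013765548616556
21.1417
handle line [0.95724475 0.2892792  0.51635087 0.22085819] 16.814806
top 143 [386.40430572 231.76304604] 387.0769230769231 233.14685314685315 [[ 0.42410616 -0.27309523  0.05      ]]
side 232 [353.98832958 315.58399686] 353.58620689655174 314.9698275862069 [[ 0.42813281 -0.27103124  0.05      ]]
```

View pics/v.png

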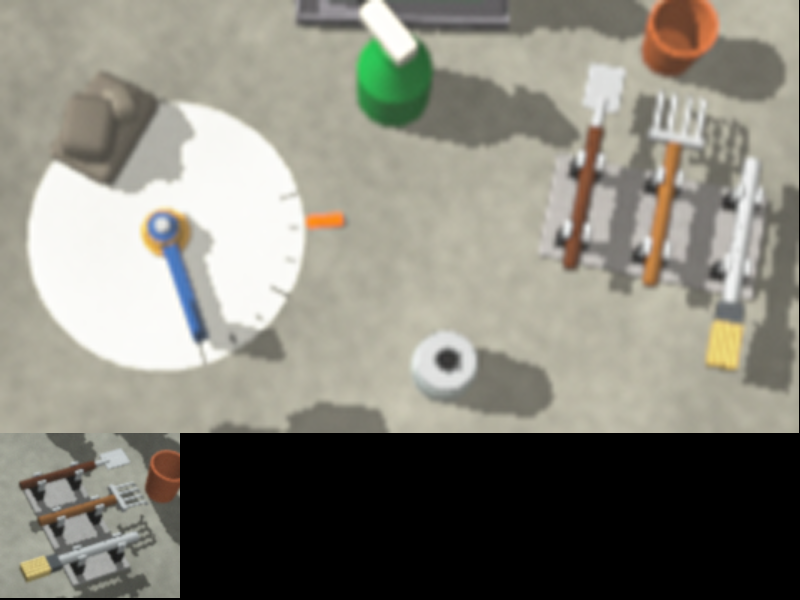

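The top view shows the brush in the right-hand place, tail at (751,160) and bristles at (724,345), with the bystanders unmoved. I'll zoom on the rack to confirm both clips and the height before moving on.

```bash
python3 - <<'E'
from h import *
a=cv2.resize(cv2.imread("pics/v_top_full.png")[165:250,365:420],None,fx=6,fy=6,interpolation=cv2.INTER_CUBIC)
b=cv2.resize(cv2.imread("pics/v_side_full.png")[270:335,335:435],None,fx=4.6,fy=4.6,interpolation=cv2.INTER_CUBIC)
c=np.zeros((max(a.shape[0],b.shape[0]),a.shape[1]+b.shape[1],3),np.uint8); c[:a.shape[0],:a.shape[1]]=a; c[:b.shape[0],a.shape[1]:]=b
print(c.shape,a.shape); cv2.imwrite("pics/z.png",c)
E
```

```text
(510, 790, 3) (510, 330, 3)
```

View pics/z.png

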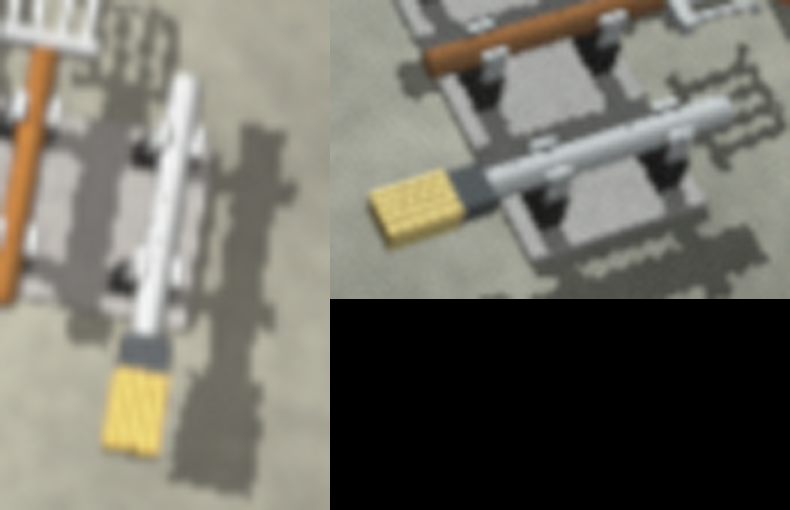

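Both clips' lips now stand either side of the handle, as on the stored rake. I'll triangulate the handle ends as a numeric check, then turn the valve.

```bash
python3 - <<'E'
from h import *
def PM(n):
    K,r,t=cal(n); return K@np.c_[cv2.Rodrigues(r)[0],t]
A=np.array([[396.,177.2],[389.5,220.8]]).T; B=np.array([[422,293.3],[369.3,309.6]]).T
X=cv2.triangulatePoints(PM("top"),PM("side"),A,B); X=(X[:3]/X[3]).T; print("brush ends",X,X.mean(0),np.linalg.norm(X[0]-X[1]))
if X.mean(0)[2]>.056: raise SystemExit
H=np.array([.5715,.2365])
def pose(y,z): c=np.radians(y); return [H[0]-.099*np.cos(c),H[1]-.099*np.sin(c),z],RD(y-180)
qs=[env.inverse_kinematics(*pose(y,.096)) for y in(16.8,91.3)]; print(np.round(qs,1))
env.movep(*pose(16.8,.22)); p,_=pose(16.8,.096); print(env.move_straight(p,max_speed=.12,until_force=8))
env.grab(); print(env.read_width(),np.round(env.read_force(),1))
for y in list(np.arange(26,91,9))+[91.3]:
    p,R=pose(y,.096); env.move_straight(p,R,max_speed=.08); print(y,np.round(env.read_force(),1))
print(env.read_tool_pos(),env.read_t())
env.let_go(); env.pause(.3); env.move_straight(np.array(env.read_tool_pos())+[0,0,.13],max_speed=.15)
env.movep([.42,.45,.25],RD(-163)); print(env.read_t())
snap("w_top","top",(170,130,410,260),3.33)
im=cv2.imread("pics/w_top_full.png"); hsv=cv2.cvtColor(im,cv2.COLOR_BGR2HSV)
b=cv2.inRange(hsv,(100,110,40),(125,255,255)); b[:, :200]=0; b[:,265:]=0
ys,xs=np.where(b); P=ray("top",np.c_[xs,ys],.03)[:,:2]; l=cv2.fitLine(P.astype(np.float32),2,0,.01,.01)[:,0]
print("handle line",l,np.degrees(np.arctan2(l[1],l[0])))
E
```

```text
brush ends [[ 0.59863109 -0.32056893  0.05292815]
 [ 0.46193982 -0.28347231  0.05809334]] [ 0.53028545 -0.30202062  0.05551074] 0.1417298199452465
[[  45.2   18.6  -32.4   -0.   -39.  -118.4]
 [  32.5   23.9  -23.4    0.   -42.7  -31.2]]
False
0.1346024827129366 [-2.4  1.4 -0.7]
26 [-1.9  1.3 -1. ]
35 [ 1.4  1.  -0.2]
44 [ 3.1 -0.3 -2. ]
53 [ 3.3 -2.2 -1.9]
62 [ 5.  -3.8 -2.9]
71 [ 5.  -5.  -1.1]
80 [ 5.7 -6.5 -1.3]
89 [ 5.5 -8.6 -1.7]
91.3 [ 6.2 -8.8 -2.7]
[0.57410687 0.13659274 0.09607549] 28.9667
33.2167
handle line [ 0.11157723 -0.99375576  0.5696248   0.17696805] -83.59375
```

View pics/w_top.png

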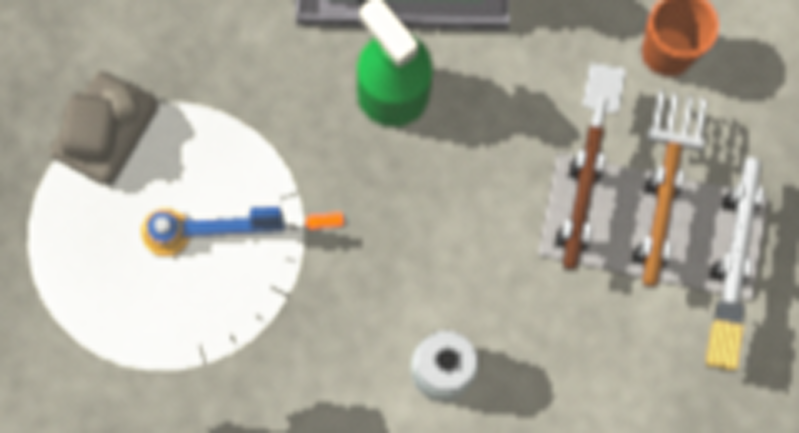

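The handle points close to the tag: the bar runs (190,227) to (250,223) and the tag is at (307..345,221). My line fit was skewed by the tall paddle, so I'll refit on the bar alone in both views, against each camera's own hub and tag.

```bash
python3 - <<'E'
from h import *
env_im=env.read_camera("side")[:,:,::-1]; cv2.imwrite("pics/w_side_full.png",env_im)
cen={"top":np.array([.5710,.2363]),"side":np.array([.5743,.2401])}
for n in("top","side"):
    im=cv2.imread(f"pics/w_{n}_full.png"); hsv=cv2.cvtColor(im,cv2.COLOR_BGR2HSV)
    b=cv2.inRange(hsv,(98,90,30),(128,255,255)); ys,xs=np.where(b); P=ray(n,np.c_[xs,ys],.021)[:,:2]
    r=(cen[n]-P); rad=np.hypot(*r.T); k=(rad>.03)&(rad<.075)&(abs(r[:,0])<.03)
    l=cv2.fitLine(P[k].astype(np.float32),2,0,.01,.01)[:,0]; a=np.degrees(np.arctan2(l[1],l[0]))%180
    m=P[k].mean(0)
    o=cv2.inRange(hsv,(4,150,120),(16,255,255)); ys,xs=np.where(o); Q=ray(n,np.c_[xs,ys],.003)[:,:2]; q=Q[np.hypot(*(Q-cen[n]).T)<.19]; q=q[np.hypot(*(q-cen[n]).T)>.12].mean(0)
    f=lambda v:round(np.degrees(np.arctan2(v[1],v[0])),2)
    print(n,k.sum(),"bar slope",a,"bar dir from dial centre",f(m-cen[n]),"tag dir",f(q-cen[n]),"bar mean->tag",f(q-m))
E
```

```text
top 55 bar slope 87.23308 bar dir from dial centre -90.74 tag dir -88.89 bar mean->tag -87.89
side 83 bar slope 124.56732 bar dir from dial centre -84.72 tag dir -88.81 bar mean->tag -91.17
```

```bash
python3 -c "
from bench import env
print(env.read_t(),env.read_force()); env.close_job()"
```

```text
33.3167 [-0.0063784  -0.76435619 -0.04415661]
the job is handed in; nothing more can be done
```

The brush is in the empty rack place, the blue valve handle is turned to the orange tag and released, and I handed the job in at 33.3 s of the 62 s allowed. No verdict is reported, so the results below rest on my own checks.

**Brush:**
- I gripped it off-centre to clear the valve hub and corrected a yaw of about 3° in the jaws.
- Pressing it in gave a clear snap (the force flipped to −4.6 N), then firm seating at 17 N.
- Pictures after release show both clips' lips on either side of the handle. The bristle position agrees between the two cameras at about 50 mm height, against a seat at 48 mm.
- **Disagreement:** triangulating hand-picked handle ends put the middle at 55.5 mm, outside the ±5 mm band. I judged this to be pixel error, because the tool height when pressed gave about 49 mm.

**Valve:**
- I gripped the paddle and swung it along an arc of about 75° to the tag. The gripper's final position put the handle at −88.5° to −89.2°, against a tag direction of −88.9°.
- **Disagreement:** the image fits of the thin bar were noisy. From the dial centre they gave −90.7° (top view) and −84.7° (side view), which average −87.7°. The slope fits were worse: −92.8° in the top view, and the side one was unusable. The top-view picture looks aligned to within about 1.5°, and the tolerance is 4°.

**Bystanders:** in the last top-view picture the jar, rock, terracotta pot and sprayer all appear where they started. The arm was parked clear of everything.

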